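# Set up the test-strip laminator

## Task

Get the strip laminator ready: take the empty cardboard core off the blue spindle and drop it in the red bin, and mount every tape reel that is on the bench on the spindle with a base of its own colour, fully down. Lay the straightedge flat on the carrier, flush along the red-lined edge of the steel plate with its ends level with the plate's and let go of it, and only then slide the carrier along its rail to the next station, so that it sits in the detent with the straightedge still flush. Do not disturb the bottle, the tube rack or the slide box.

Things in the scene. Friction and masses are not known exactly. Their poses are not given: they have to be found in the camera images.
- carrier (a joint): travel of the grey-aluminium carrier along its rail, m: 0 = first station (where it starts, clicked in), 0.100 = next station (a sprung detent draws it in over the last 3 mm; about 5 N to enter or leave it); end stop at 0.130. It slides along -y of bed
- bed (a point): point on the flat top of the carrier (about 40 mm above the table), on the rail's centre line. Axes turn with the rail: z up, y along the rail (travel is towards -y), x across it away from the robot. The bed spans 85 mm either way in x, -100 to +140 mm in y. Its yellow pointer meets a yellow mark on the grey base (205 x 400 x 12 mm) at each station
- handle (a point): centre of the top of the black upright push handle on the carrier, 36 mm (x) x 12 mm (y) and 50 mm tall above the bed, 120 mm to +y of bed and 10 mm to -x; same axes as bed. Push its +y face towards -y
- plate: loose steel plate with a white card on top lying on the carrier, 160 x 70 x 6 mm, 0.5 kg. Origin: centre of the underside; x along its length, z up. The edge with the red line, at y = -35 mm, faces the robot
- straightedge: aluminium straightedge, a flat bar 160 x 44 x 8 mm with a blue grip rib along the middle (80 mm long, 12 mm wide, from 8 to 35 mm above the underside). 0.3 kg. Origin: centre of the underside; x along its length, z up. Its two long edges (y = +22 and -22 mm) serve alike
- core: empty cardboard core, a tube of 30 mm outer and 22 mm inner diameter, 50 mm high, at the start on the blue spindle. Origin: centre of its lower end, z along its axis
- bin: red open waste bin, 110 x 110 x 70 mm, walls 4 mm, fixed. Origin: centre of the underside, z up
- reel_blue: reel of blue tape with a white hub, 56 mm diameter, 30 mm high, bore 22 mm, 90 g, lying flat at the start. May be absent. Origin: its middle (15 mm from either flat face), z along its axis; either face may be up
- spindle_blue: fixed upright steel spindle, 14 mm diameter, top 60 mm above the table (last 10 mm tapered), on a blue round base of 68 mm diameter and 10 mm height, on which a mounted reel rests. Origin: centre of the base's underside, z up
- reel_orange: reel of orange tape with a white hub, 56 mm diameter, 30 mm high, bore 22 mm, 90 g, lying flat at the start. May be absent. Origin: its middle (15 mm from either flat face), z along its axis; either face may be up
- spindle_orange: fixed upright steel spindle, 14 mm diameter, top 60 mm above the table (last 10 mm tapered), on an orange round base of 68 mm diameter and 10 mm height, on which a mounted reel rests. Origin: centre of the base's underside, z up
- reel_green: reel of green tape with a white hub, 56 mm diameter, 30 mm high, bore 22 mm, 90 g, lying flat at the start. May be absent. Origin: its middle (15 mm from either flat face), z along its axis; either face may be up
- spindle_green: fixed upright steel spindle, 14 mm diameter, top 60 mm above the table (last 10 mm tapered), on a green round base of 68 mm diameter and 10 mm height, on which a mounted reel rests. Origin: centre of the base's underside, z up
- reel_yellow: reel of yellow tape with a white hub, 56 mm diameter, 30 mm high, bore 22 mm, 90 g, lying flat at the start. May be absent. Origin: its middle (15 mm from either flat face), z along its axis; either face may be up
- spindle_yellow: fixed upright steel spindle, 14 mm diameter, top 60 mm above the table (last 10 mm tapered), on a yellow round base of 68 mm diameter and 10 mm height, on which a mounted reel rests. Origin: centre of the base's underside, z up
- bottle: bystander: white bottle with blue cap, 54 mm diameter, 120 mm high; origin: centre of the underside
- tube_rack: bystander: white tube rack with coloured caps, 60 x 120 x 67 mm; origin: centre of the underside
- slide_box: bystander: orange slide box, 90 x 110 x 35 mm; origin: centre of the underside
There are look-alikes about, which are no part of the job. What is meant by the plate is not pink, and is the larger of those in its own colour.

How it is judged:
On the way, in this order (a step that is already met when the one before it is completed fails the run):
1. straightedge lies released and flush along the red-lined plate edge, the carrier still at the first station (y of straightedge in the frame of plate between -0.06 and -0.0545 m and angle between the x axis of straightedge and the x axis of plate, either way round below 0.03 rad and x of straightedge in the frame of plate between -0.012 and 0.012 m and z of straightedge in the frame of bed between -0.003 and 0.003 m and angle between each of straightedge, plate's own z axis and vertical below 0.03 rad and z of plate in the frame of bed below 0.003 m and contact force between straightedge and the fingers below 0.2 N and value of joint carrier below 0.006 m), for 0.2 s.
2. carrier in the next station's detent, straightedge still flush (y of straightedge in the frame of plate between -0.06 and -0.0545 m and angle between the x axis of straightedge and the x axis of plate, either way round below 0.03 rad and x of straightedge in the frame of plate between -0.012 and 0.012 m and z of straightedge in the frame of bed between -0.003 and 0.003 m and angle between each of straightedge, plate's own z axis and vertical below 0.03 rad and z of plate in the frame of bed below 0.003 m and contact force between straightedge and the fingers below 0.2 N and value of joint carrier between 0.096 and 0.104 m and velocity of joint carrier below 0.005 m/s), for 0.2 s.
At the end, for the whole second after the job is handed in: Core in the bin; each reel upright on its own colour's spindle (7 mm off axis, 3.5 mm above the base at most); straightedge flat on the bed, flush with the red-lined plate edge (3 mm gap, 0.03 rad, ends level to 12 mm); carrier within 4 mm of the next station; all released, at rest (all of step 2 and horizontal distance between reel_blue and spindle_blue below 0.007 m and z of reel_blue in the frame of spindle_blue below 0.0285 m and angle between the z axis of reel_blue and the z axis of spindle_blue, either way round below 0.1 rad and linear speed of each of reel_blue, reel_orange, reel_green, reel_yellow below 0.03 m/s and horizontal distance between reel_orange and spindle_orange below 0.007 m and z of reel_orange in the frame of spindle_orange below 0.0285 m and angle between the z axis of reel_orange and the z axis of spindle_orange, either way round below 0.1 rad and horizontal distance between reel_green and spindle_green below 0.007 m and z of reel_green in the frame of spindle_green below 0.0285 m and angle between the z axis of reel_green and the z axis of spindle_green, either way round below 0.1 rad and horizontal distance between reel_yellow and spindle_yellow below 0.007 m and z of reel_yellow in the frame of spindle_yellow below 0.0285 m and angle between the z axis of reel_yellow and the z axis of spindle_yellow, either way round below 0.1 rad and x of core in the frame of bin between -0.055 and 0.055 m and y of core in the frame of bin between -0.055 and 0.055 m and z of core in the frame of bin below 0.06 m); the robot touches nothing.
It fails at once if the bottle was moved more than 4 cm or tipped over (distance of bottle from where it was at the start of the episode above 0.04 m or angle between bottle's own z axis and vertical above 0.5 rad).
It fails at once if the tube rack was moved more than 4 cm or tipped over (distance of tube_rack from where it was at the start of the episode above 0.04 m or angle between tube_rack's own z axis and vertical above 0.5 rad).
It fails at once if the slide box was moved more than 4 cm or tipped over (distance of slide_box from where it was at the start of the episode above 0.04 m or angle between slide_box's own z axis and vertical above 0.5 rad).
Of reel_blue, reel_orange, reel_green, reel_yellow only 2 to 4 are there at a start; the rules pass over those that are not, and their reading is None.
At some moment in a run one of reel_blue, reel_orange, reel_green, reel_yellow, straightedge may be knocked a few centimetres aside while the robot is not near it.
Once in a run the grip may slacken for a moment while it holds something.
It also fails if it takes over 210 s, if anything falls off the work surface, if the arm or the gripper's body presses on something with over 40 N, if the wrist force passes 120 N, or if a joint passes its speed limit or range.

## Robot

A 7-joint arm with a two-finger parallel gripper is mounted at the origin on the work surface. World frame = base frame: x ahead of the robot, y to its left, z up, the work surface at z = 0. Lengths are in m, angles in rad, forces in N, time in s.
With the tool pointing down it reaches from about 0.4 to 0.9 m from the base axis. Payload 5.6 kg.
Tool frame: the origin (TCP) lies between the finger pads; the fingertips stand 8 mm ahead of it and the grasp point (between the pads) lies 11 mm behind it; z points along the fingers, y is the line along which they close (so a half turn about z gives the same grasp; the last joint's range is limited). The gripper opens to 92 mm and grips with 3 to 60 N. Pads are 20 mm wide; open, the fingers measure 128 mm over their backs; the gripper's body (75 mm by 189 mm) begins 69 mm behind the grasp point.
Start: joints at [-1.335, 0.468, -0.012, 1.603, 0.006, 1.071, -0.056], TCP at [0.179, 0.625, 0.223] pointing down, gripper open.
Joint ranges: [-2.53, 2.53], [-0.31, 2.02], [-1.57, 1.55], [0.28, 2.44], [-1.29, 4.43], [0.15, 1.84], [-2.92, 2.92]. Speed limits (rad/s): [2.57, 2.57, 3.14, 3.14, 3.14, 3.14, 3.14].

## Interface

Orientations are given as a rotation vector (axis times angle).
In Python, from rig import ctrl gives the robot as it stands. The module is installed in compiled form; this text tells all that it offers.
- The arm moves only by the tool servo_tool, never from a script. Its argument "plan" is one flat list of numbers, 6 for each row, row after row: the shift along the world's x, y, z in units of 25 mm (1.0 is 25 mm), then the turn, a rotation vector about the world's x, y, z in units of 5 degrees (1.0 is 5 degrees). A call has 1 to 20 rows; each row shifts and turns the commanded pose from where the row before left it; what a row does not reach is not made up. A row lasts 1/10 s, in which the tool goes at most 50 mm and 8.59 degrees, less where a joint would pass 70% of its speed; a pose out of reach is approached as far as the arm can. A call is refused whole if a number of a shift passes 1 or a number of a turn 1, either way. A call with a gripper value outside its range is refused whole. "fingers" is the opening, from 0 (shut) to 1 (fully open), set as the call begins (left out, the last holds). The fingers move at their own pace and stop on an object; "squeeze" is the grip in N (left out, the last holds). Time passes only in rows, so rows that do not move let the fingers close. It gives the time, the measured TCP pose, the force, the opening and the grip force at its end, in the units of the state.
- ctrl.sense(): the state, without advancing time (a new reading comes with each control period).
- ctrl.camera(name): name is "scene" or "top" or "wrist"; returns a dict with "frame" (384x512x3 uint8, blue, green, red), "fx", "fy", "cx", "cy" (pixels), "position" and "rotation" of the camera in the world. Camera axes: x right, y up, looking along -z (the intrinsics and any distortion apply to the point x, -y, -z); pixel columns grow to the right and rows downward; lengths in m; the calibration is good to about 2 mm. A picture is of the moment at which its call begins. There is no depth.
- ctrl.sign_off(): hands the job in; it is judged then, once.
Trained networks look in a picture, given as the dict that the camera call returned (one of the last four; its "shot" number tells which), for a name from the list of things; names that differ only in an ending like _2 or _b are one class to them, and where a whole thing is asked for, a point or a joint stands for the part that bears it (a point fixed in the world has none). Each returns a list of dicts, best first, with "score" (0 to 1); they miss things now and then, are a little off and sometimes report something else, mostly with a low value. They report only what shows in the picture. A call takes as long as a camera call. They do not tell look-alikes from the thing itself.
- ctrl.find_in(name, picture): "point" ([column, row] in pixels, amid what is visible of it).
- ctrl.landmark_of(name, picture): "point" ([column, row] in pixels: a listed point, or the origin of a listed thing).
The state is a dict: "time": time; "joint_positions": joint angles; "joint_velocities": joint speeds; "effort": joint torques, N m; "eef_pos": TCP position; "eef_rot": TCP orientation; "contact_force": force on the tool from outside, world axes, zero at the start; "torque": the same for the moment, N m; "grip_width": finger opening in m; "grasp_force": force on a finger pad.
Only numpy, scipy, OpenCV 4.12 (cv2) and the standard library are available. Lean on these libraries where they do the work, as an engineer would, in place of code of your own. Each camera call takes 0.05 s, during which the arm holds its last target. There are 200 camera calls.

## Working session

There is one attempt and no reset: what is moved stays moved. The work goes in short steps, Python scripts to look and compute and a tool call to move; the robot and the scene stay as the last step left them, time stands still between calls to the robot, and variables do not carry over. Pictures are saved under pics/ and viewed, at most 14 in all, crops included, and the job is handed in when it is done.

Besides the shell and the picture viewer there is one more tool, called by a JSON object that holds its "op" and its "data", one argument or row to a line. servo_tool: Moves the arm, as the interface text tells. Its arguments: {"type":"object","properties":{"plan":{"type":"array","items":{"type":"number"}},"fingers":{"type":"number"},"squeeze":{"type":"number"}},"required":["plan"]}

```bash
mkdir -p pics; cat > h.py <<'E'
import numpy as np, cv2
from rig import ctrl
def snap(n,save=None):
    p=ctrl.camera(n)
    if save: cv2.imwrite('pics/'+save,p['frame'])
    return p
def ray(p,uv):
    u,v=uv; d=np.array([(u-p['cx'])/p['fx'],-(v-p['cy'])/p['fy'],-1.])
    return np.array(p['position']),np.array(p['rotation'])@d
def atz(p,uv,z):
    o,d=ray(p,uv); return o+d*(z-o[2])/d[2]
def tri(obs):
    A=np.zeros((3,3));b=np.zeros(3)
    for p,uv in obs:
        o,d=ray(p,uv);d=d/np.linalg.norm(d);M=np.eye(3)-np.outer(d,d);A+=M;b+=M@o
    x=np.linalg.solve(A,b); return x
def proj(p,X):
    c=np.array(p['rotation']).T@(np.array(X)-p['position']); return np.array([p['cx']+p['fx']*c[0]/-c[2],p['cy']-p['fy']*c[1]/-c[2]])
E
python3 - <<'E'
from h import *
s=snap('scene','s0.png');t=snap('top','t0.png');w=snap('wrist','w0.png')
print({k:v for k,v in s.items() if k!='frame'});print({k:v for k,v in t.items() if k!='frame'})
print({k:v for k,v in w.items() if k!='frame'})
for n in "bed handle plate straightedge core bin reel_blue reel_orange reel_green reel_yellow spindle_blue spindle_orange spindle_green spindle_yellow bottle tube_rack slide_box".split():
    a=ctrl.landmark_of(n,s);b=ctrl.landmark_of(n,t)
    f=lambda l:[(np.round(x['point']).astype(int).tolist(),round(x['score'],2)) for x in l[:3]]
    print(n,'S',f(a),'T',f(b))
    if a and b:print('   ',tri([(s,a[0]['point']),(t,b[0]['point'])]).round(3))
print(ctrl.sense())
cv2.imwrite('pics/st0.png',cv2.resize(np.vstack([s['frame'],t['frame']]),(400,600)))
E
```

```text
{'fx': 496.44346132187997, 'fy': 496.44346132187997, 'cx': 262.5939018231147, 'cy': 186.57556530062513, 'position': array([ 1.70785604, -0.38551433,  1.05566461]), 'rotation': array([0.78435333, 0.51573479, 1.11892174]), 'shot': 1}
{'fx': 392.39464321639855, 'fy': 392.39464321639855, 'cx': 262.9409133996617, 'cy': 187.6452222784569, 'position': array([0.40469402, 0.06141018, 1.1370982 ]), 'rotation': array([ 0.12150931, -0.13662615, -1.56341397]), 'shot': 2}
{'fx': 267.7795083033978, 'fy': 267.7795083033978, 'cx': 258.399452463566, 'cy': 191.82071195046072, 'position': array([0.09772144, 0.64842645, 0.38421409]), 'rotation': array([-0.25678511, -0.19130662,  1.28250984]), 'shot': 3}
bed S [([258, 204], 0.68)] T [([263, 175], 0.88)]
    [ 1.056 -0.162  1.096]
handle S [([297, 181], 0.67)] T [([218, 173], 0.56)]
    [ 1.056 -0.162  1.096]
plate S [([297, 151], 0.92), ([297, 258], 0.75), ([265, 206], 0.7)] T [([176, 272], 0.93), ([260, 164], 0.79), ([251, 105], 0.55)]
    [ 1.056 -0.162  1.096]
straightedge S [([250, 173], 0.59)] T [([250, 235], 0.57)]
    [ 1.056 -0.162  1.096]
core S 
[... 1110 characters left out ...]
3503054,  0.4675316 , -0.01158659,  1.60270034,  0.00600902,
        1.07143971, -0.05632344]), 'joint_velocities': array([ 1.32558865e-03,  1.90619960e-03, -8.54043566e-04,  1.00163778e-03,
       -8.71762590e-04,  1.07379567e-03, -8.26720826e-05]), 'effort': array([ 8.06604430e-05, -5.20403159e+01, -1.22463281e-02, -2.44047368e+01,
       -5.66168816e-02,  1.14077187e-02,  2.69715463e-05]), 'eef_pos': array([0.17891049, 0.6248841 , 0.2225717 ]), 'eef_rot': array([ 4.36620318e-01,  3.11105391e+00, -7.66951984e-05]), 'contact_force': array([-0.12851794,  1.02960434,  0.36011926]), 'torque': array([-0.00210036,  0.03235341, -0.00561329]), 'grasp_force': 0.0, 'grip_width': 0.09197413844990587}
```

```bash
sed -i "s/    p=ctrl.camera(n)/    p=ctrl.camera(n); p['rv']=p['rotation']; p['rotation']=cv2.Rodrigues(np.array(p['rv'],float))[0]/" h.py
cat >> h.py <<'E'
def lm(n,p,k=3):
    q=dict(p); q['rotation']=p['rv']; return [(np.array(x['point']),round(x['score'],2)) for x in ctrl.landmark_of(n,q)[:k]]
E
python3 - <<'E'
import cv2,numpy as np
s=cv2.imread('pics/s0.png');t=cv2.imread('pics/t0.png')
cv2.imwrite('pics/s0b.png',cv2.resize(s[80:330,60:430],None,fx=2.1,fy=2.1,interpolation=cv2.INTER_CUBIC))
cv2.imwrite('pics/t0b.png',cv2.resize(t[60:330,80:460],None,fx=2.1,fy=2.1,interpolation=cv2.INTER_CUBIC))
E
```

```text
(no output)
```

View pics/s0b.png

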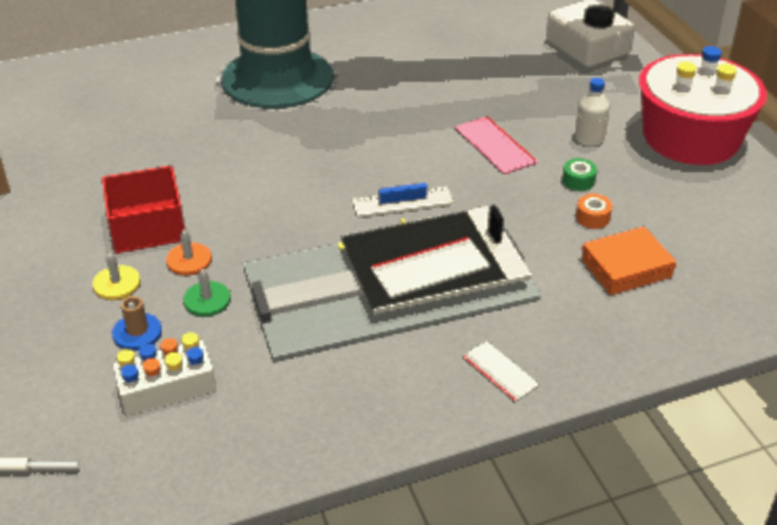

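View pics/t0b.png

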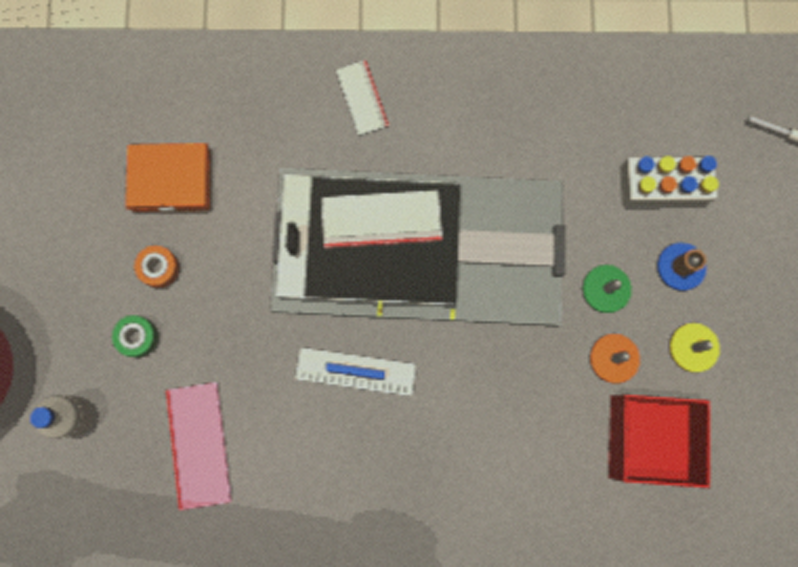

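```bash
python3 - <<'E'
from h import *
s=snap('scene');t=snap('top')
for n in "bed handle plate straightedge core bin reel_orange reel_green spindle_blue spindle_orange spindle_green spindle_yellow bottle tube_rack slide_box".split():
    a=lm(n,s);b=lm(n,t)
    best=None
    for x in a:
        for y in b:
            X=tri([(s,x[0]),(t,y[0])]); e=np.linalg.norm(proj(s,X)-x[0])+np.linalg.norm(proj(t,y and X)-y[0])
            if e<8: print(n,X.round(3),'err',round(e,1),x[1],y[1])
print(ctrl.sense()['time'])
E
```

```text
bed [0.626 0.048 0.036] err 1.1 0.84 0.78
handle [0.615 0.175 0.087] err 1.2 0.69 0.75
plate [0.35  0.308 0.002] err 4.6 0.97 0.74
plate [0.845 0.083 0.008] err 3.5 0.87 0.76
plate [0.658 0.056 0.03 ] err 3.2 0.79 0.65
straightedge [0.453 0.08  0.003] err 2.3 0.6 0.87
core [ 0.589 -0.367 -0.005] err 2.3 0.68 0.7
bin [ 0.362 -0.311  0.022] err 1.5 0.74 0.65
reel_orange [0.586 0.364 0.007] err 2.0 0.55 0.63
reel_green [0.494 0.379 0.018] err 5.5 0.75 0.86
spindle_blue [ 0.604 -0.367 -0.005] err 5.1 0.81 0.78
spindle_orange [ 0.471 -0.263  0.009] err 2.3 0.65 0.78
spindle_green [ 0.573 -0.255 -0.002] err 2.5 0.74 0.93
spindle_yellow [ 0.489 -0.373  0.013] err 1.5 0.74 0.81
bottle [0.396 0.464 0.002] err 1.6 0.83 0.63
tube_rack [ 0.71  -0.348 -0.012] err 1.0 0.83 0.6
3.45
```

{"op": "servo_tool", "data": {
  "plan": [1,-0.64,0.08,0,0,0.23,1,-0.64,0.08,0,0,0.23,1,-0.64,0.08,0,0,0.23,1,-0.64,0.08,0,0,0.23,1,-0.64,0.08,0,0,0.23,1,-0.64,0.08,0,0,0.23,1,-0.64,0.08,0,0,0.23,1,-0.64,0.08,0,0,0.23,1,-0.64,0.08,0,0,0.23,1,-0.64,0.08,0,0,0.23,1,-0.64,0.08,0,0,0.23,1,-0.64,0.08,0,0,0.23,1,-0.64,0.08,0,0,0.23,1,-0.64,0.08,0,0,0.23,0,0,0,0,0,0,0,0,0,0,0,0],
  "fingers": 1
}}

```text
time: 5.05
eef_pos: [0.5292, 0.4005, 0.2504]
eef_rot: [0.001, -3.141, -0.0]
contact_force: [-0.9, 0.6, -0.1]
grip_width: 0.0919
grasp_force: 0.0
```

```bash
cat >> h.py <<'E'
from scipy.optimize import least_squares
HUE={'orange':(5,17),'green':(45,80),'yellow':(22,35),'blue':(100,125)}
def mask(p,col):
    hsv=cv2.cvtColor(p['frame'],cv2.COLOR_BGR2HSV); a,b=HUE[col]
    return cv2.inRange(hsv,(a,120,50),(b,255,255))
def blob(p,col,guess,rad):
    """bbox-like (8 support directions) extents of the colour blob near projected guess"""
    m=mask(p,col); g=proj(p,guess); yy,xx=np.nonzero(m)
    pts=np.c_[xx,yy].astype(float)
    R=rad*p['fx']/np.linalg.norm(np.array(p['position'])-guess)
    pts=pts[np.linalg.norm(pts-g,axis=1)<R]
    return pts if len(pts)>30 else None
D=np.array([[np.cos(a),np.sin(a)] for a in np.arange(16)*np.pi/8])
def sup(pts): return (pts@D.T).max(0)
def cyl(c,r,z0,z1):
    a=np.linspace(0,2*np.pi,60); return np.array([[c[0]+r*np.cos(t),c[1]+r*np.sin(t),z] for z in(z0,z1) for t in a])
def fitcyl(obs,g,r,h,zfix=None):
    """obs: list (pic, pts); returns bottom centre"""
    def f(x):
        z=x[2] if zfix is None else zfix
        o=[]
        for p,pts in obs:
            q=np.array([proj(p,X) for X in cyl(x,r,z,z+h)]); o.append(sup(q)-sup(pts)-0.5)
        return np.concatenate(o)
    s=least_squares(f,np.array(g,float)[:3 if zfix is None else 2],loss='soft_l1'); return s.x,np.abs(s.fun).mean()
E
python3 - <<'E'
from h import *
w=snap('wrist','w1.png');s=snap('scene');t=snap('top')
print(w['position'],w['rotation']@[0,0,-1])
for c,g in(('orange',(.586,.364,0.0)),('green',(.494,.379,0.0))):
    print(c,lm('reel_'+c,w,2),proj(w,g))
    ob=[(p,blob(p,c,np.array(g)+[0,0,.015],.05)) for p in(w,s,t)]
    ob=[o for o in ob if o[1] is not None]
    print(len(ob),fitcyl(ob,g,.028,.03))
    for o in ob: print('  z0:',fitcyl([o],g,.028,.03,0.))
E
```

```text
[0.4448764  0.40120404 0.41292659] [ 2.93547736e-01  2.70498764e-04 -9.55944378e-01]
orange [(array([237.6, 204.6]), 0.57)] [235.47752377 200.20643466]
3 (array([ 0.59241679,  0.3638605 , -0.00148083]), np.float64(0.7124170599980681))
  z0: (array([0.59169297, 0.36359384]), np.float64(0.30820501506953457))
  z0: (array([0.59621403, 0.36112907]), np.float64(1.303276103043619))
  z0: (array([0.59281745, 0.36553544]), np.float64(0.2501680774506343))
green [(array([247., 145.]), 0.86)] [243.83950382 143.20948068]
2 (array([ 0.49544154,  0.38848749, -0.00299639]), np.float64(0.7195808846905243))
  z0: (array([0.4952432, 0.3887052]), np.float64(0.6134727816184007))
  z0: (array([0.49571814, 0.38626884]), np.float64(0.9731913259118945))
```

View pics/w1.png

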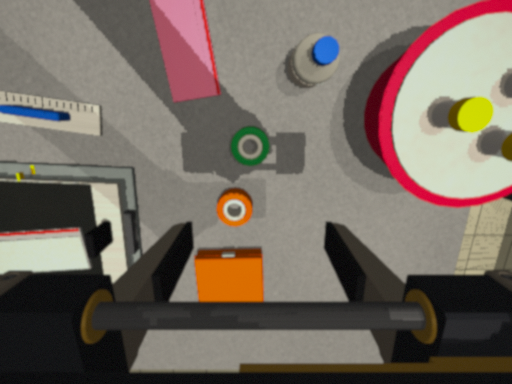

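{"op": "servo_tool", "data": {
  "plan": [0.63,-0.365,0,0,0,0,0.63,-0.365,0,0,0,0,0.63,-0.365,0,0,0,0,0.63,-0.365,0,0,0,0,0,0,-1,0,0,0,0,0,-1,0,0,0,0,0,-1,0,0,0,0,0,-1,0,0,0,0,0,-1,0,0,0,0,0,-1,0,0,0,0,0,-1,0,0,0,0,0,-1,0,0,0,0,0,-0.8,0,0,0,0,0,-0.5,0,0,0,0,0,-0.24,0,0,0,0,0,0,0,0,0,0,0,0,0,0,0],
  "fingers": 1
}}

```text
time: 7.0
eef_pos: [0.5928, 0.3646, 0.013]
eef_rot: [-0.003, 3.14, 0.001]
contact_force: [0.7, -0.8, -0.0]
grip_width: 0.0921
grasp_force: 0.0
```

{"op": "servo_tool", "data": {
  "plan": [0,0,0,0,0,0,0,0,0,0,0,0,0,0,0,0,0,0,0,0,0,0,0,0,0,0,0,0,0,0,0,0,0,0,0,0,0,0,0,0,0,0,0,0,0,0,0,0,0,0,0],
  "fingers": 0,
  "squeeze": 25
}}

```text
invalid input
```

{"op": "servo_tool", "data": {
  "plan": [0,0,0,0,0,0,0,0,0,0,0,0,0,0,0,0,0,0,0,0,0,0,0,0,0,0,0,0,0,0,0,0,0,0,0,0,0,0,0,0,0,0,0,0,0,0,0,0,0,0,0.5,0,0,0,0,0,1,0,0,0,0,0,1,0,0,0,0,0,1,0,0,0,0,0,1,0,0,0,0,0,1,0,0,0,0,0,0.5,0,0,0,0,0,0,0,0,0],
  "fingers": 0,
  "squeeze": 25
}}

```text
time: 8.6
eef_pos: [0.593, 0.3651, 0.1646]
eef_rot: [-0.003, 3.138, 0.004]
contact_force: [-0.4, -0.1, -1.6]
grip_width: 0.055
grasp_force: 25.0
```

{"op": "servo_tool", "data": {
  "plan": [-0.16,-1,0.1,0,0,0,-0.16,-1,0.1,0,0,0,-0.16,-1,0.1,0,0,0,-0.16,-1,0.1,0,0,0,-0.16,-1,0.1,0,0,0,-0.16,-1,0.1,0,0,0,-0.16,-1,0.1,0,0,0,-0.16,-1,0.1,0,0,0,-0.16,-1,0.1,0,0,0,-0.16,-1,0.1,0,0,0,-0.16,-1,0.1,0,0,0,-0.16,-1,0.1,0,0,0,-0.16,-1,0.1,0,0,0,-0.16,-1,0.1,0,0,0,-0.16,-1,0.1,0,0,0,-0.16,-1,0.1,0,0,0,-0.16,-1,0.1,0,0,0,-0.16,-1,0.1,0,0,0,-0.16,-1,0.1,0,0,0,-0.16,-1,0.1,0,0,0]
}}

```text
time: 10.6
eef_pos: [0.5108, -0.1364, 0.2108]
eef_rot: [0.004, -3.139, -0.001]
contact_force: [1.0, -0.3, -0.5]
grip_width: 0.0548
grasp_force: 25.0
```

{"op": "servo_tool", "data": {
  "plan": [-0.16,-1,0,0,0,0,-0.16,-1,0,0,0,0,-0.16,-1,0,0,0,0,-0.16,-1,0,0,0,0,-0.16,-1,0,0,0,0,0,0,0,0,0,0,0,0,0,0,0,0]
}}

```text
time: 11.3
eef_pos: [0.4912, -0.2604, 0.2109]
eef_rot: [0.002, -3.14, -0.002]
contact_force: [-0.1, 0.3, -1.2]
grip_width: 0.0549
grasp_force: 25.0
```

```bash
cat > sp.py <<'E'
from h import *
w=snap('wrist','w2.png');s=snap('scene');t=snap('top')
G={'orange':(.471,-.263),'green':(.568,-.255),'yellow':(.489,-.373),'blue':(.590,-.367)}
for c,g in G.items():
    g=np.array([*g,0.])
    ob=[(n,p,blob(p,c,g,.048)) for n,p in(('w',w),('s',s),('t',t))]
    ob=[o for o in ob if o[2] is not None]
    if not ob: continue
    print(c,[o[0] for o in ob],fitcyl([o[1:] for o in ob],g,.034,.01))
    for o in ob: print('  z0:',o[0],fitcyl([o[1:]],g,.034,.01,0.))
E
python3 sp.py
```

```text
orange ['w', 's', 't'] (array([ 0.46783804, -0.26579799,  0.00057974]), np.float64(0.4783441974875336))
  z0: w (array([ 0.46795138, -0.26574857]), np.float64(0.25921962344662397))
  z0: s (array([ 0.46633438, -0.26793582]), np.float64(0.1730975333207465))
  z0: t (array([ 0.46813564, -0.26436554]), np.float64(0.5451710086493726))
green ['w', 's', 't'] (array([ 0.56572183, -0.25940503, -0.00101982]), np.float64(6.503161149713691))
  z0: w (array([ 0.62540197, -0.25880297]), np.float64(16.046966608176113))
  z0: s (array([ 0.56203991, -0.26086704]), np.float64(0.7897338094783963))
  z0: t (array([ 0.56723943, -0.25673814]), np.float64(1.4919136540399451))
yellow ['w', 's', 't'] (array([ 4.83599741e-01, -3.76368417e-01,  2.57636926e-04]), np.float64(1.16634354717017))
  z0: w (array([ 0.48398673, -0.37623663]), np.float64(0.20117564398848975))
  z0: s (array([ 0.48186067, -0.37819005]), np.float64(0.2312104753947224))
  z0: t (array([ 0.47708555, -0.37573073]), np.float64(2.697188982790356))
blue ['w', 's', 't'] (array([ 0.59832267, -0.36727041, -0.00645923]), np.float64(2.6129467516633635))
  z0: w (array([ 0.59511475, -0.36825402]), np.float64(6.41020903392861))
  z0: s (array([ 0.60080813, -0.36695525]), np.float64(0.921675688867575))
  z0: t (array([ 0.59796937, -0.36326335]), np.float64(0.7280467057258682))
```

View pics/w2.png

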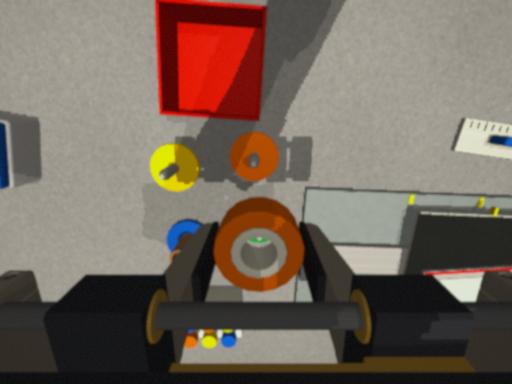

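{"op": "servo_tool", "data": {
  "plan": [-0.445,-0.105,0,0,0,0,-0.445,-0.105,0,0,0,0,0,0,-1,0,0,0,0,0,-1,0,0,0,0,0,-1,0,0,0,0,0,-1,0,0,0,0,0,-1,0,0,0,0,0,0,0,0,0,0,0,-0.4,0,0,0,0,0,-0.4,0,0,0,0,0,-0.4,0,0,0,0,0,-0.4,0,0,0,0,0,-0.4,0,0,0,0,0,-0.4,0,0,0,0,0,0,0,0,0]
}}

```text
time: 12.95
eef_pos: [0.4687, -0.2654, 0.0255]
eef_rot: [0.003, -3.139, -0.002]
contact_force: [-0.1, 1.0, -0.8]
grip_width: 0.0546
grasp_force: 25.0
```

{"op": "servo_tool", "data": {
  "plan": [0,0,0,0,0,0,0,0,0,0,0,0,0,0,0,0,0,0,0,0,0,0,0,0,0,0,0.6,0,0,0,0,0,1,0,0,0,0,0,1,0,0,0,0,0,1,0,0,0,0,0,1,0,0,0,0,0,1,0,0,0,0,0,1,0,0,0,0,0,1,0,0,0,0.9,-0.65,0.2,0,0,0,0.9,-0.65,0,0,0,0,0.9,-0.65,0,0,0,0,0.9,-0.65,0,0,0,0,0,0,0,0,0,0,0,0,0,0,0,0],
  "fingers": 0.9
}}

```text
time: 14.75
eef_pos: [0.5593, -0.3309, 0.2226]
eef_rot: [0.003, -3.141, 0.0]
contact_force: [0.5, -0.2, -0.7]
grip_width: 0.0829
grasp_force: 0.0
```

```bash
cat >> h.py <<'E'
HUE['core']=(5,17)
E
python3 - <<'E'
from h import *
w=snap('wrist','w3.png');s=snap('scene','s3.png');t=snap('top','t3.png')
print(ctrl.sense()['eef_pos'])
for p in(w,s,t): print(lm('core',p,2),lm('spindle_blue',p,2),lm('spindle_green',p,2), lm('bin',p,1))
a=[(p,blob(p,'green',np.array([.566,-.258,0]),.05)) for p in(w,s,t)]
print('green',fitcyl(a,(.566,-.258,0),.034,.01),[fitcyl([o],(.566,-.258,0),.034,.01,0.)[0] for o in a])
a=[(p,blob(p,'blue',np.array([.597,-.367,0]),.046)) for p in(w,s,t)]
print('blue',fitcyl(a,(.597,-.367,0),.034,.01),[fitcyl([o],(.597,-.367,0),.034,.01,0.) for o in a])
a=[(p,blob(p,'orange',np.array([.468,-.2657,.025]),.046)) for p in(w,s,t)]
for p,o in zip('wst',a):
  if o[1] is not None: print(p,'reel',fitcyl([o],(.468,-.2657,.01),.028,.03,.01))
E
```

```text
[ 0.55896641 -0.33030502  0.22265225]
[(array([233.8, 198.5]), 0.87)] [(array([233.7, 196. ]), 0.62), (array([309.8, 103.8]), 0.6)] [(array([304.8, 174.3]), 0.93)] [(array([275.1,   9.7]), 0.89)]
[(array([123.3, 237.6]), 0.53)] [(array([122.7, 240.7]), 0.51)] [(array([158.6, 224.3]), 0.71)] []
[] [(array([402.3, 187.7]), 0.62)] [(array([370.2, 195. ]), 0.73)] [(array([391.8, 267.7]), 0.56)]
green (array([ 0.56475105, -0.25894576, -0.00066835]), np.float64(0.8262222597441546)) [array([ 0.56466998, -0.25878909]), array([ 0.56216963, -0.2610672 ]), array([ 0.56608857, -0.257807  ])]
blue (array([ 0.59778268, -0.3652649 , -0.00515992]), np.float64(1.3129356809617219)) [(array([ 0.59636505, -0.3648255 ]), np.float64(0.6443598736008094)), (array([ 0.60009874, -0.36671032]), np.float64(0.9525696973610871)), (array([ 0.59542522, -0.35818215]), np.float64(2.469015365317152))]
w reel (array([ 0.46721321, -0.26871187]), np.float64(2.878625307490771))
s reel (array([ 0.47690576, -0.26909836]), np.float64(1.5768607460634583))
t reel (array([ 0.4685978 , -0.26000587]), np.float64(1.3570997980069208))
```

View pics/w3.png

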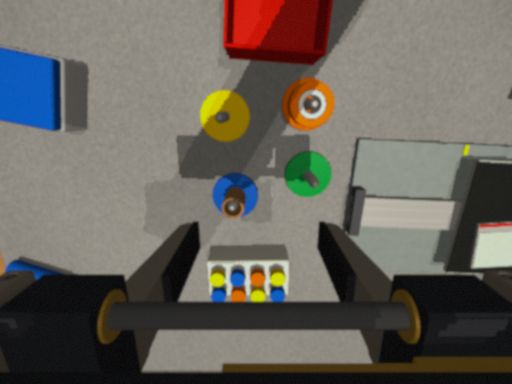

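{"op": "servo_tool", "data": {
  "plan": [0.76,-0.69,0,0,0,0,0.76,-0.69,0,0,0,0,0,0,-1,0,0,0,0,0,-1,0,0,0,0,0,-1,0,0,0,0,0,-1,0,0,0,0,0,-1,0,0,0,0,0,-1,0,0,0,0,0,-0.8,0,0,0,0,0,-0.5,0,0,0,0,0,-0.2,0,0,0,0,0,0,0,0,0,0,0,0,0,0,0]
}}

```text
time: 16.8
eef_pos: [0.5983, -0.3658, 0.0357]
eef_rot: [-0.003, 3.14, -0.001]
contact_force: [0.2, 0.3, -0.4]
grip_width: 0.0828
grasp_force: 0.0
```

{"op": "servo_tool", "data": {
  "plan": [0,0,0,0,0,0,0,0,0,0,0,0,0,0,0,0,0,0,0,0,0,0,0,0,0,0,0,0,0,0,0,0,0,0,0,0,0,0,0,0,0,0,0,0,0,0,0,0,0,0,0,0,0,0,0,0,0.5,0,0,0,0,0,1,0,0,0,0,0,1,0,0,0,0,0,1,0,0,0,0,0,1,0,0,0,0,0,1,0,0,0,0,0,0.5,0,0,0],
  "fingers": 0,
  "squeeze": 20
}}

```text
time: 18.4
eef_pos: [0.5986, -0.3662, 0.1882]
eef_rot: [-0.003, 3.138, -0.003]
contact_force: [0.1, 0.3, -0.6]
grip_width: 0.0302
grasp_force: 20.0
```

```bash
python3 - <<'E'
from h import *
w=snap('wrist','w4.png');t=snap('top')
print(ctrl.sense()['eef_pos'],ctrl.sense()['grip_width'],lm('core',w,1))
for p in(w,t):
    hsv=cv2.cvtColor(p['frame'],cv2.COLOR_BGR2HSV); m=cv2.inRange(hsv,(0,150,40),(4,255,255))|cv2.inRange(hsv,(174,150,40),(180,255,255))
    g=proj(p,(.362,-.311,.05)); n,l,st,ce=cv2.connectedComponentsWithStats(m)
    i=1+np.argmax(st[1:,4]*(np.linalg.norm(ce[1:]-g,axis=1)<80)); yy,xx=np.nonzero(l==i)
    print(st[i],g); r=cv2.boxPoints(cv2.minAreaRect(np.c_[xx,yy].astype(np.float32)))
    print([atz(p,c,.07)[:2].round(3) for c in r])
E
```

```text
[ 0.59867959 -0.36609179  0.18733571] 0.030199998534736094 [(array([256.1, 224.4]), 0.67)]
[ 257    0  117   21 1875] [319.63591989 -67.61668122]
[array([ 0.421, -0.367]), array([ 0.421, -0.263]), array([ 0.436, -0.261]), array([ 0.437, -0.367])]
[ 370  248   48   44 1752] [395.6684029  269.01928445]
[array([ 0.311, -0.231]), array([ 0.419, -0.243]), array([ 0.412, -0.371]), array([ 0.304, -0.358])]
```

{"op": "servo_tool", "data": {
  "plan": [-0.93,0.21,0,0,0,0,-0.93,0.21,0,0,0,0,-0.93,0.21,0,0,0,0,-0.93,0.21,0,0,0,0,-0.93,0.21,0,0,0,0,-0.93,0.21,0,0,0,0,-0.93,0.21,0,0,0,0,-0.93,0.21,0,0,0,0,-0.93,0.21,0,0,0,0,-0.93,0.21,0,0,0,0,0,0,-1,0,0,0,0,0,-1,0,0,0,0,0,-1,0,0,0,0,0,-1,0,0,0,0,0,-0.3,0,0,0,0,0,0,0,0,0,0,0,0,0,0,0]
}}

```text
time: 20.25
eef_pos: [0.3652, -0.3131, 0.0774]
eef_rot: [0.003, -3.142, 0.0]
contact_force: [0.1, 0.2, -0.6]
grip_width: 0.0301
grasp_force: 20.0
```

{"op": "servo_tool", "data": {
  "plan": [0,0,0,0,0,0,0,0,0,0,0,0,0,0,0,0,0,0,0,0,0,0,0,0,0,0,1,0,0,0,0,0,1,0,0,0,0,0,1,0,0,0,0,0,1,0,0,0,0,0,1,0,0,0,0,0,1,0,0,0,0,0,0,0,0,0],
  "fingers": 0.5
}}

```text
time: 21.35
eef_pos: [0.3667, -0.3141, 0.2303]
eef_rot: [-0.003, 3.136, -0.005]
contact_force: [0.0, 0.3, -0.5]
grip_width: 0.0459
grasp_force: 0.0
```

```bash
python3 - <<'E'
from h import *
w=snap('wrist','w5.png');s=snap('scene','s5.png');t=snap('top','t5.png')
cv2.imwrite('pics/c5.png',np.hstack([cv2.resize(s['frame'][120:300,60:240],(400,400)),cv2.resize(t['frame'][150:300,340:490],(400,400))]))
g=np.array((.495,.3885,0.))
print(ctrl.sense()['eef_pos'])
for p in(s,t):
    b=blob(p,'green',g+[0,0,.015],.06)
    if b is not None: print(fitcyl([(p,b)],g,.028,.03,0.))
E
```

```text
[ 0.36480168 -0.312452    0.22654151]
(array([0.4925846 , 0.38807225]), np.float64(0.8123346268067135))
(array([0.4971552 , 0.39224303]), np.float64(1.5947527701509498))
```

View pics/c5.png

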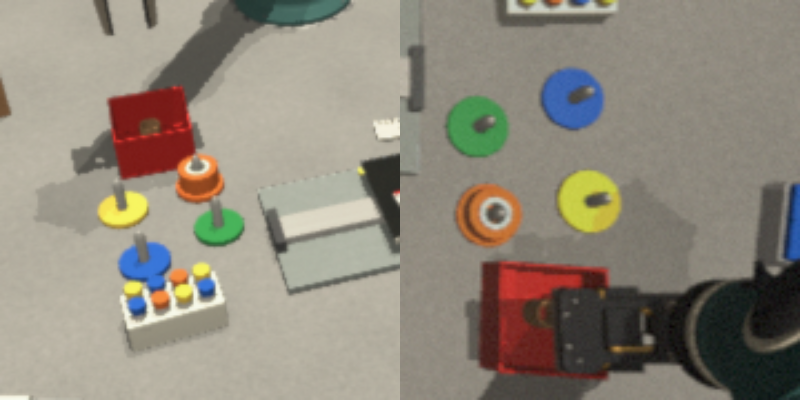

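{"op": "servo_tool", "data": {
  "plan": [0.2,1,0,0,0,0,0.2,1,0,0,0,0,0.2,1,0,0,0,0,0.2,1,0,0,0,0,0.2,1,0,0,0,0,0.2,1,0,0,0,0,0.2,1,0,0,0,0,0.2,1,0,0,0,0,0.2,1,0,0,0,0,0.2,1,0,0,0,0,0.2,1,0,0,0,0,0.2,1,0,0,0,0,0.2,1,0,0,0,0,0.2,1,0,0,0,0,0.2,1,0,0,0,0,0.2,1,0,0,0,0,0.2,1,0,0,0,0,0.2,1,0,0,0,0,0.2,1,0,0,0,0,0.2,1,0,0,0,0],
  "fingers": 1
}}

```text
time: 23.5
eef_pos: [0.4644, 0.1878, 0.2255]
eef_rot: [0.003, -3.139, 0.002]
contact_force: [-0.2, 1.0, 0.1]
grip_width: 0.0921
grasp_force: 0.0
```

{"op": "servo_tool", "data": {
  "plan": [0.15,1,0,0,0,0,0.15,1,0,0,0,0,0.15,1,0,0,0,0,0.15,1,0,0,0,0,0.15,1,0,0,0,0,0.15,1,0,0,0,0,0.15,1,0,0,0,0,0.15,1,0,0,0,0,0,0,0,0,0,0,0,0,0,0,0,0]
}}

```text
time: 24.5
eef_pos: [0.4944, 0.3866, 0.2252]
eef_rot: [0.004, -3.139, 0.003]
contact_force: [0.6, -1.4, 0.3]
grip_width: 0.0918
grasp_force: 0.0
```

```bash
python3 - <<'E'
from h import *
w=snap('wrist','w6.png')
g=np.array((.495,.3885,0.)); print(ctrl.sense()['eef_pos'])
b=blob(w,'green',g+[0,0,.015],.06); print(fitcyl([(w,b)],g,.028,.03,0.),lm('reel_green',w,2),proj(w,g+[0,0,.015]))
E
```

```text
[0.49483466 0.38581798 0.22562711]
(array([0.49522536, 0.38864008]), np.float64(0.7908173624099102)) [(array([259.8, 171.8]), 0.69)] [259.50983908 172.30952189]
```

{"op": "servo_tool", "data": {
  "plan": [0.02,0.1,-0.5,0,0,0,0,0,-1,0,0,0,0,0,-1,0,0,0,0,0,-1,0,0,0,0,0,-1,0,0,0,0,0,-1,0,0,0,0,0,-1,0,0,0,0,0,-1,0,0,0,0,0,-0.6,0,0,0,0,0,-0.4,0,0,0,0,0,0,0,0,0,0,0,0,0,0,0]
}}

```text
time: 25.8
eef_pos: [0.4961, 0.3899, 0.0152]
eef_rot: [-0.003, 3.141, 0.001]
contact_force: [0.5, -0.4, 0.1]
grip_width: 0.0917
grasp_force: 0.0
```

{"op": "servo_tool", "data": {
  "plan": [0,0,0,0,0,0,0,0,0,0,0,0,0,0,0,0,0,0,0,0,0,0,0,0,0,0,0,0,0,0,0,0,0,0,0,0,0,0,0,0,0,0,0,0,0,0,0,0,0,0,0.5,0,0,0,0,0,1,0,0,0,0,0,1,0,0,0,0,0,1,0,0,0,0,0,1,0,0,0,0,0,1,0,0,0,0,0,1,0,0,0,0,0,0.5,0,0,0,0,0,0,0,0,0],
  "fingers": 0,
  "squeeze": 25
}}

```text
time: 27.5
eef_pos: [0.4965, 0.3904, 0.1917]
eef_rot: [-0.003, 3.139, 0.004]
contact_force: [0.6, 1.5, 0.1]
grip_width: 0.0562
grasp_force: 25.0
```

{"op": "servo_tool", "data": {
  "plan": [0.11,-1,0,0,0,0,0.11,-1,0,0,0,0,0.11,-1,0,0,0,0,0.11,-1,0,0,0,0,0.11,-1,0,0,0,0,0.11,-1,0,0,0,0,0.11,-1,0,0,0,0,0.11,-1,0,0,0,0,0.11,-1,0,0,0,0,0.11,-1,0,0,0,0,0.11,-1,0,0,0,0,0.11,-1,0,0,0,0,0.11,-1,0,0,0,0,0.11,-1,0,0,0,0,0.11,-1,0,0,0,0,0.11,-1,0,0,0,0,0.11,-1,0,0,0,0,0.11,-1,0,0,0,0,0.11,-1,0,0,0,0,0.11,-1,0,0,0,0]
}}

```text
time: 29.5
eef_pos: [0.5497, -0.1112, 0.188]
eef_rot: [0.003, -3.139, -0.001]
contact_force: [0.7, -0.2, -1.0]
grip_width: 0.0557
grasp_force: 25.0
```

{"op": "servo_tool", "data": {
  "plan": [0.09,-0.98,0,0,0,0,0.09,-0.98,0,0,0,0,0.09,-0.98,0,0,0,0,0.09,-0.98,0,0,0,0,0.09,-0.98,0,0,0,0,0.09,-0.98,0,0,0,0,0,0,0,0,0,0,0,0,0,0,0,0,0,0,0,0,0,0]
}}

```text
time: 30.4
eef_pos: [0.5639, -0.2557, 0.1886]
eef_rot: [0.006, -3.14, -0.002]
contact_force: [0.0, -0.2, -0.1]
grip_width: 0.0561
grasp_force: 25.0
```

```bash
python3 - <<'E'
from h import *
w=snap('wrist','w7.png'); S=ctrl.sense(); e=S['eef_pos']; print(e,S['grip_width'])
b=blob(w,'green',e,.05); print(fitcyl([(w,b)],e,.028,.03), fitcyl([(w,b)],e,.028,.03,e[2]-.013))
E
```

```text
[ 0.56411458 -0.25567901  0.18894687] 0.05586507048227306
(array([ 0.54128296, -0.25528889,  0.19672734]), np.float64(4.427188143583619)) (array([ 0.5546043 , -0.25569608]), np.float64(6.825280632601206))
```

View pics/w7.png

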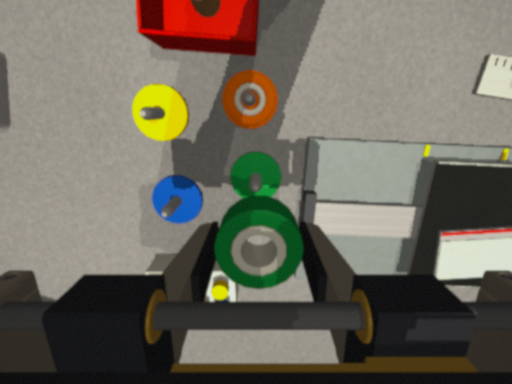

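{"op": "servo_tool", "data": {
  "plan": [0.03,-0.12,0,0,0,0,0,0,-1,0,0,0,0,0,-1,0,0,0,0,0,-1,0,0,0,0,0,-1,0,0,0,0,0,0,0,0,0,0,0,-0.4,0,0,0,0,0,-0.4,0,0,0,0,0,-0.4,0,0,0,0,0,-0.4,0,0,0,0,0,-0.4,0,0,0,0,0,-0.4,0,0,0,0,0,-0.15,0,0,0,0,0,0,0,0,0,0,0,0,0,0,0]
}}

```text
time: 31.95
eef_pos: [0.5651, -0.2604, 0.0258]
eef_rot: [-0.003, 3.141, -0.0]
contact_force: [0.2, 0.5, -1.1]
grip_width: 0.0557
grasp_force: 25.0
```

{"op": "servo_tool", "data": {
  "plan": [0,0,0,0,0,0,0,0,0,0,0,0,0,0,0,0,0,0,0,0,0,0,0,0,0,0,0.6,0,0,0,0,0,1,0,0,0,0,0,1,0,0,0,0,0,1,0,0,0,0,0,1,0,0,0,0,0,1,0,0,0,0,0,1,0,0,0,0,0,1,0,0,0,0,0,1,0,0,0,0,0,0.4,0,0,0],
  "fingers": 0.9
}}

```text
time: 33.35
eef_pos: [0.566, -0.2609, 0.2548]
eef_rot: [-0.003, 3.137, -0.003]
contact_force: [0.8, 0.3, -0.7]
grip_width: 0.0828
grasp_force: 0.0
```

{"op": "servo_tool", "data": {
  "plan": [-0.2,1,0,0,0,0,-0.2,1,0,0,0,0,-0.2,1,0,0,0,0,-0.2,1,0,0,0,0,-0.2,1,0,0,0,0,-0.2,1,0,0,0,0,-0.2,1,0,0,0,0,-0.2,1,0,0,0,0,-0.2,1,0,0,0,0,-0.2,1,0,0,0,0,-0.2,1,0,0,0,0,-0.2,1,0,0,0,0,-0.2,1,0,0,0,0,0,0.2,0,0,0,0,0,0,0,0,0,0,0,0,0,0,0,0]
}}

```text
time: 34.95
eef_pos: [0.5001, 0.0682, 0.2508]
eef_rot: [0.001, -3.141, 0.001]
contact_force: [0.8, -0.7, 0.8]
grip_width: 0.0825
grasp_force: 0.0
```

```bash
python3 - <<'E'
from h import *
w=snap('wrist','w8.png'); s=snap('scene','s8.png');t=snap('top','t8.png');print(ctrl.sense()['eef_pos'])
for n in('straightedge','plate','bed','handle'): print(n,[lm(n,p,2) for p in(w,s,t)])
cv2.imwrite('pics/c8.png',cv2.resize(w['frame'][60:360,80:480],None,fx=2,fy=2))
E
```

```text
[0.50014014 0.06827737 0.25076235]
straightedge [[(array([275.8, 129.8]), 0.58)], [(array([250.5, 176.6]), 0.91), (array([123.9, 240.7]), 0.15)], [(array([367.9, 194.5]), 0.68)]]
plate [[(array([264.5, 339.9]), 0.9), (array([248.8, 266.5]), 0.56)], [(array([266.6, 205.6]), 0.93), (array([296.7, 260.3]), 0.79)], [(array([258.4, 161. ]), 0.87), (array([251.7, 106. ]), 0.81)]]
bed [[(array([245.9, 249.7]), 0.82)], [(array([259.1, 203.9]), 0.74), (array([159.7, 224. ]), 0.7)], []]
handle [[(array([334., 268.]), 0.93)], [(array([296. , 180.7]), 0.61), (array([340.2, 141.7]), 0.19)], [(array([218.6, 174.3]), 0.97)]]
```

View pics/c8.png

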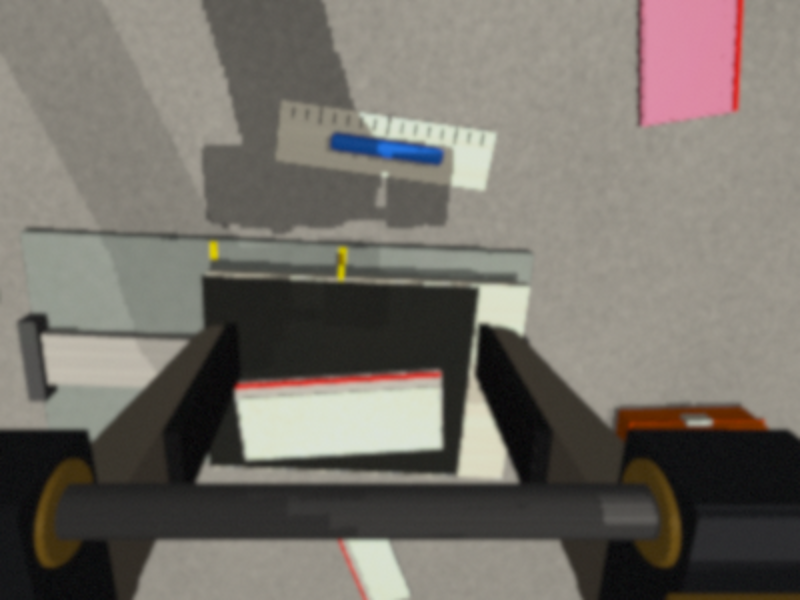

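```bash
cat >> h.py <<'E'
D32=np.array([[np.cos(a),np.sin(a)] for a in np.arange(32)*np.pi/16])
def ribpts(p,guess,rad=.06):
    hsv=cv2.cvtColor(p['frame'],cv2.COLOR_BGR2HSV); m=cv2.inRange(hsv,(100,110,40),(128,255,255))
    g=proj(p,guess); yy,xx=np.nonzero(m); pts=np.c_[xx,yy].astype(float)
    R=rad*p['fx']/np.linalg.norm(np.array(p['position'])-guess)
    return pts[np.linalg.norm(pts-g,axis=1)<R]
def box(x,y,yaw,hx,hy,z0,z1):
    c,s=np.cos(yaw),np.sin(yaw)
    return np.array([[x+c*a-s*b,y+s*a+c*b,z] for a in(-hx,hx) for b in(-hy,hy) for z in(z0,z1)])
def fitrib(obs,g,z0):
    """x,y,yaw of straightedge with underside at z0"""
    def f(q): return np.concatenate([(np.array([proj(p,X) for X in box(*q,.04,.006,z0+.008,z0+.035)])@D32.T).max(0)-(pts@D32.T).max(0)-.5 for p,pts in obs])
    r=least_squares(f,g,loss='soft_l1'); return r.x,np.abs(r.fun).mean()
def redline(p,z,guess,rad=.1):
    """outer (robot side) ends of red line"""
    hsv=cv2.cvtColor(p['frame'],cv2.COLOR_BGR2HSV); m=cv2.inRange(hsv,(0,120,60),(5,255,255))|cv2.inRange(hsv,(172,120,60),(180,255,255))
    yy,xx=np.nonzero(m); P=np.array([atz(p,c,z)[:2] for c in np.c_[xx,yy]]); k=np.linalg.norm(P-np.array(guess)[:2],axis=1)<rad
    return P[k]
E
python3 - <<'E'
from h import *
import pickle
w=snap('wrist');s=snap('scene');t=snap('top')
for n,p in zip('wst',(w,s,t)):
    g=np.array([.453,.08,.02]); b=ribpts(p,g)
    if len(b)>20: print(n,'se',len(b),fitrib([(p,b)],[.453,.08,1.5],0.))
    P=redline(p,.046,(.625,.056))
    if len(P)>10:
        c=np.polyfit(P[:,1],P[:,0],1); d=P[:,0]-np.polyval(c,P[:,1])
        print('red n',len(P),'slope',c[0],'y range',P[:,1].min(),P[:,1].max(),'x@mid',np.polyval(c,P[:,1].mean()),'thick',np.percentile(d,[3,97]))
print(ctrl.sense()['joint_positions'].round(2))
E
```

```text
w se 460 (array([0.44919402, 0.0889055 , 1.42328121]), np.float64(1.5225708027821727))
red n 309 slope -0.06779566085644335 y range -0.02397808825345614 0.13298167932444332 x@mid 0.6214850962410903 thick [-0.00244704  0.00245007]
s se 153 (array([0.44691451, 0.0875399 , 1.55024584]), np.float64(0.9058487312985548))
red n 75 slope -0.06923707888347355 y range -0.025735711646860282 0.13011368365400217 x@mid 0.6185838050372703 thick [-0.00330177  0.00338289]
[-0.1   0.2  -0.11  1.92  0.03  1.03  1.34]
```

```bash
python3 - <<'E'
from h import *
w=snap('wrist','w9.png')
c=np.array([(283,100),(497,131),(487,190),(277,160)])/2+[80,60]
P=np.array([atz(w,k,.008)[:2] for k in c]); print(P.round(4),P.mean(0))
for a,b in((0,1),(3,2),(0,3),(1,2)): d=P[b]-P[a]; print(np.linalg.norm(d),np.degrees(np.arctan2(d[0],d[1])))
b=ribpts(w,np.array([.453,.08,.02])); 
r=cv2.minAreaRect(b.astype(np.float32)); print(r)
for ctr in (r[0],):
    for z in(.03,.035): print(z,atz(w,ctr,z))
q=[proj(w,X).round(1).tolist() for X in box(*P.mean(0),np.radians(90-8.2),.04,.006,.008,.035)]; print(q)
q=[proj(w,X).round(1).tolist() for X in box(*P.mean(0),np.radians(90-8.2),.08,.022,.008,.008)]; print(q,c.tolist())
im=w['frame'].copy()
E
```

```text
[[0.4164 0.0168]
 [0.4378 0.1734]
 [0.4814 0.1693]
 [0.4593 0.0107]] [0.44875044 0.09257086]
0.15807940969882897 7.776996189114553
0.16013419440945673 7.923798823199695
0.04333198382906676 98.10032457129434
0.04377900878479401 95.40783465192456
((271.6600036621094, 134.3800048828125), (55.720008850097656, 8.768123626708984), 8.130102157592773)
0.03 [0.44895738 0.08895184 0.03      ]
0.035 [0.44852156 0.08870812 0.035     ]
[[246.1, 133.0], [245.3, 134.6], [247.2, 124.8], [246.4, 125.8], [299.1, 140.9], [301.9, 143.1], [300.7, 132.8], [303.6, 134.5]]
[[218.2, 139.9], [218.2, 139.9], [221.3, 109.4], [221.3, 109.4], [323.0, 155.3], [323.0, 155.3], [329.5, 125.9], [329.5, 125.9]] [[221.5, 110.0], [328.5, 125.5], [323.5, 155.0], [218.5, 140.0]]
```

{"op": "servo_tool", "data": {
  "plan": [-0.12,0.056,-0.3,0,0,0.965,-0.12,0.056,-0.3,0,0,0.965,-0.12,0.056,-0.3,0,0,0.965,-0.12,0.056,-0.3,0,0,0.965,-0.12,0.056,-0.3,0,0,0.965,-0.12,0.056,-0.3,0,0,0.965,-0.12,0.056,-0.3,0,0,0.965,-0.12,0.056,-0.3,0,0,0.965,-0.12,0.056,-0.3,0,0,0.965,-0.12,0.056,-0.3,0,0,0.965,-0.12,0.056,-0.3,0,0,0.965,-0.12,0.056,-0.3,0,0,0.965,-0.12,0.056,-0.3,0,0,0.965,-0.12,0.056,-0.3,0,0,0.965,-0.12,0.056,-0.3,0,0,0.965,-0.12,0.056,-0.3,0,0,0.965,-0.12,0.056,-0.3,0,0,0.965,0,0,0,0,0,0,0,0,0,0,0,0],
  "fingers": 0.5
}}

```text
time: 37.8
eef_pos: [0.4491, 0.0934, 0.1235]
eef_rot: [-2.062, 2.37, 0.0]
contact_force: [0.1, -0.3, 0.9]
grip_width: 0.0459
grasp_force: 0.0
```

```bash
python3 - <<'E'
from h import *
w=snap('wrist','w10.png'); S=ctrl.sense(); R=cv2.Rodrigues(S['eef_rot'])[0]; print(S['eef_pos'],np.degrees(np.arctan2(R[1,:2],R[0,:2])),S['joint_positions'].round(2))
g=np.array([.449,.092,.02]); b=ribpts(w,g,.08); print(len(b),fitrib([(w,b)],[.449,.092,1.43],0.))
im=w['frame'].copy()
for hx,hy,z0,z1 in((.08,.022,.008,.008),(.04,.006,.035,.035)):
    q=np.array([proj(w,X) for X in box(.449,.0925,np.radians(82),hx,hy,z0,z1)]); 
    for i in q: cv2.circle(im,tuple(np.round(i).astype(int).tolist()),2,(255,0,255),-1)
cv2.imwrite('pics/w10b.png',im)
E
```

```text
[0.44934944 0.09340224 0.1236593 ] [-97.96564757 172.03434662] [ 0.02  0.32 -0.34  2.12  0.16  0.72  2.57]
831 (array([0.44897617, 0.08960735, 1.43198852]), np.float64(2.070022843485941))
```

View pics/w10b.png

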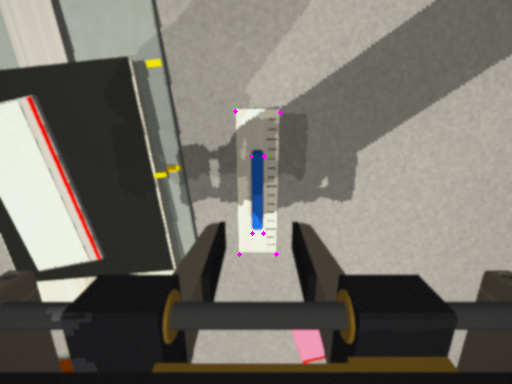

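{"op": "servo_tool", "data": {
  "plan": [0,-0.06,-1,0,0,0,0,0,-1,0,0,0,0,0,-1,0,0,0,0,0,-0.8,0,0,0,0,0,-0.4,0,0,0,0,0,0,0,0,0,0,0,0,0,0,0,0,0,0,0,0,0]
}}

```text
time: 38.65
eef_pos: [0.4497, 0.0921, 0.0193]
eef_rot: [-2.063, 2.367, -0.001]
contact_force: [-0.4, 0.2, 0.9]
grip_width: 0.0461
grasp_force: 0.0
```

{"op": "servo_tool", "data": {
  "plan": [0,0,0,0,0,0,0,0,0,0,0,0,0,0,0,0,0,0,0,0,0,0,0,0,0,0,0,0,0,0,0,0,0,0,0,0,0,0,0,0,0,0,0,0,0,0,0,0,0,0,0.5,0,0,0,0,0,1,0,0,0,0,0,1,0,0,0,0,0,1,0,0,0,0,0,0.5,0,0,0,0,0,0,0,0,0],
  "fingers": 0,
  "squeeze": 35
}}

```text
time: 40.05
eef_pos: [0.4497, 0.0921, 0.1199]
eef_rot: [-2.062, 2.367, -0.003]
contact_force: [-0.5, -0.1, -3.4]
grip_width: 0.0119
grasp_force: 35.0
```

{"op": "servo_tool", "data": {
  "plan": [0.97,-0.26,0,0,0,0.395,0.97,-0.26,0,0,0,0.395,0.97,-0.26,0,0,0,0.395,0.97,-0.26,0,0,0,0.395,0.97,-0.26,0,0,0,0.395,0.96,-0.26,0,0,0,0.395,0,0,0,0,0,0,0,0,0,0,0,0,0,0,0,0,0,0]
}}

```text
time: 40.95
eef_pos: [0.5924, 0.0534, 0.1171]
eef_rot: [2.297, -2.141, -0.004]
contact_force: [-1.4, -0.6, -2.5]
grip_width: 0.0117
grasp_force: 35.0
```

```bash
cat > ed.py <<'E'
from h import *
import sys
name=sys.argv[1]
w=snap('wrist',name+'.png'); s=snap('scene'); S=ctrl.sense(); R=cv2.Rodrigues(S['eef_rot'])[0]; e=S['eef_pos']
yaw=np.degrees(np.arctan2(R[1,0],R[0,0])); print(e,'bar yaw',yaw+180,'tilt',np.degrees(np.arccos(-R[2,2])),'grip',S['grip_width'],'j7',S['joint_positions'][6].round(2))
for n,p in (('w',w),('s',s)):
    P=redline(p,.046,(.621,.056))
    if len(P)>10:
        c=np.polyfit(P[:,1],P[:,0],1); d=P[:,0]-np.polyval(c,P[:,1]); m=P[:,1].min()/2+P[:,1].max()/2
        print(n,len(P),'slope',c[0].round(4),'yaw',90-np.degrees(np.arctan(c[0])),'y',P[:,1].min().round(4),P[:,1].max().round(4),'x@.0545',np.polyval(c,.0545).round(4),'thick',np.percentile(d,[3,97]).round(4))
im=w['frame'].copy(); c,s_=np.cos(np.radians(yaw)),np.sin(np.radians(yaw)); ctr=e[:2]-.0004*np.array([c,s_])
for i in [proj(w,X) for X in box(*ctr,np.radians(yaw),.08,.022,e[2]-.0105,e[2]-.0105)]: cv2.circle(im,tuple(np.round(i).astype(int).tolist()),2,(255,0,255),-1)
cv2.imwrite('pics/'+name+'b.png',cv2.resize(im[0:330,80:440],None,fx=1.8,fy=1.8))
E
python3 ed.py w11
```

```text
[0.59296506 0.05344925 0.11791232] bar yaw 94.04866340090307 tilt 0.08346907605559573 grip 0.01191206910603635 j7 2.87
w 433 slope -0.0719 yaw 94.11032146106788 y -0.0257 0.0911 x@.0545 0.6223 thick [-0.0015  0.0015]
s 70 slope -0.07 yaw 94.00686524029797 y -0.0257 0.1301 x@.0545 0.6184 thick [-0.0035  0.0033]
```

View pics/w11b.png

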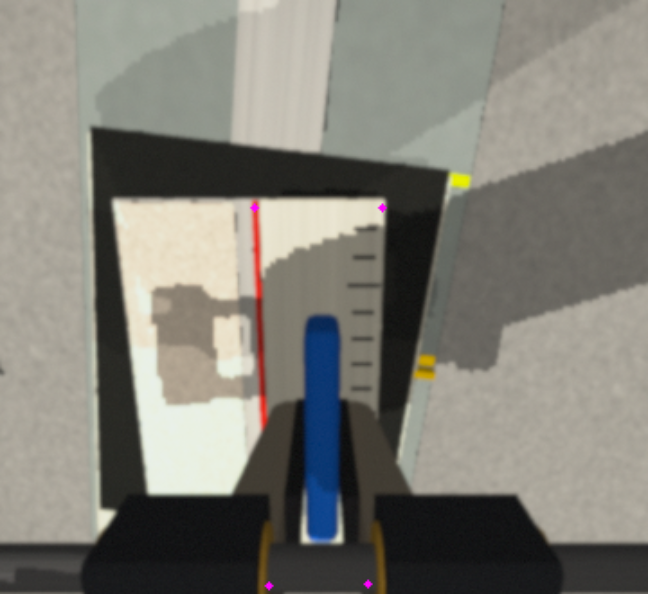

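{"op": "servo_tool", "data": {
  "plan": [0,0.12,-0.6,0,0,0,0,0,-0.6,0,0,0,0,0,-0.5,0,0,0,0,0,-0.3,0,0,0,0,0,-0.2,0,0,0,0,0,0,0,0,0,0,0,0,0,0,0]
}}

```text
time: 41.75
eef_pos: [0.5944, 0.056, 0.0635]
eef_rot: [-2.297, 2.142, -0.0]
contact_force: [-0.3, -0.3, -2.1]
grip_width: 0.0116
grasp_force: 35.0
```

```bash
python3 ed.py w12; python3 - <<'E'
from h import *
print(ctrl.sense()['contact_force'])
E
```

```text
[0.59465886 0.05600541 0.063916  ] bar yaw 93.99347588963089 tilt 0.06301780790262686 grip 0.011693483709930529 j7 2.83
w 831 slope -0.0662 yaw 93.78727418546026 y -0.0256 0.0765 x@.0545 0.622 thick [-0.0019  0.0019]
s 48 slope -0.0714 yaw 94.0847752537743 y -0.0257 0.1282 x@.0545 0.6193 thick [-0.0024  0.0024]
[-1.25879086  0.20828321 -2.36410656]
```

View pics/w12b.png

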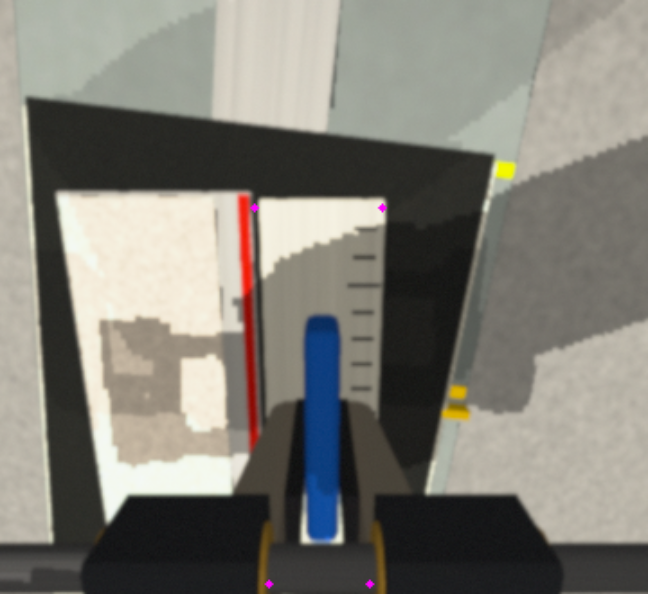

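{"op": "servo_tool", "data": {
  "plan": [0,0,-0.1,0,0,0,0,0,-0.06,0,0,0,0,0,-0.04,0,0,0,0,0,0,0,0,0,0,0,0,0,0,0]
}}

```text
time: 42.35
eef_pos: [0.5942, 0.0559, 0.0585]
eef_rot: [2.298, -2.143, 0.0]
contact_force: [-1.7, -1.1, 0.6]
grip_width: 0.0115
grasp_force: 35.0
```

{"op": "servo_tool", "data": {
  "plan": [0.03,0.002,0,0,0,0,0.03,0.002,0,0,0,0,0.03,0.002,0,0,0,0,0.03,0.002,0,0,0,0,0.03,0.002,0,0,0,0,0.03,0.002,0,0,0,0,0,0,0,0,0,0,0,0,0,0,0,0]
}}

```text
time: 43.15
eef_pos: [0.5978, 0.0563, 0.0586]
eef_rot: [2.296, -2.141, -0.002]
contact_force: [-5.8, 0.3, 6.2]
grip_width: 0.0116
grasp_force: 35.0
```

```bash
python3 ed.py w13; python3 - <<'E'
from h import *
print(ctrl.sense()['contact_force'])
E
```

```text
[0.59772857 0.05629154 0.05851343] bar yaw 93.99489805541324 tilt 0.11961834097972737 grip 0.011811712418318193 j7 2.83
w 807 slope -0.0666 yaw 93.80802406217015 y -0.0255 0.0689 x@.0545 0.6221 thick [-0.0019  0.0019]
s 24 slope -0.0699 yaw 93.99945073226412 y -0.02 0.1282 x@.0545 0.6203 thick [-0.001   0.0009]
[-5.79579552 -1.171438    7.08212088]
```

View pics/w13b.png

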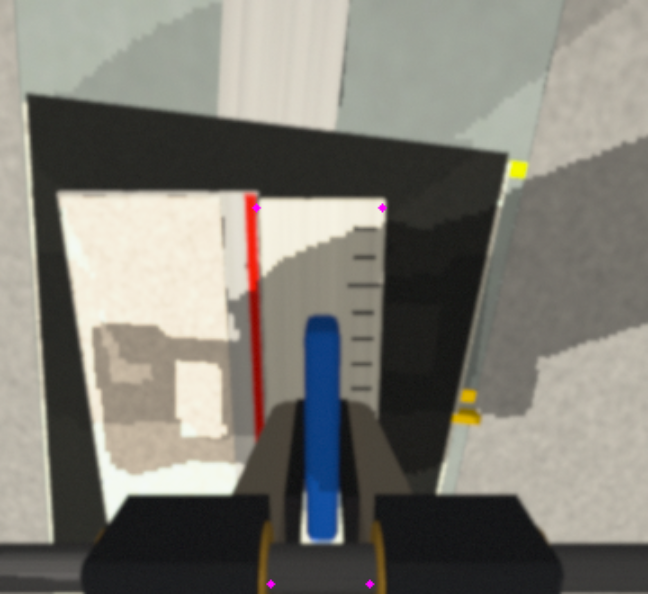

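{"op": "servo_tool", "data": {
  "plan": [0,0,0,0,0,0,0,0,0,0,0,0,0,0,0,0,0,0,0,0,0,0,0,0,0,0,0,0,0,0,0,0,0.2,0,0,0,0,0,0.5,0,0,0,0,0,1,0,0,0,0,0,1,0,0,0,0,0,0,0,0,0,0,0,0,0,0,0],
  "fingers": 0.35
}}

```text
time: 44.35
eef_pos: [0.5991, 0.0562, 0.127]
eef_rot: [-2.296, 2.142, -0.002]
contact_force: [-0.4, -0.2, -0.1]
grip_width: 0.0321
grasp_force: 0.0
```

```bash
python3 ed.py w14 ; python3 - <<'E'
from h import *
w=snap('wrist');s=snap('scene','s14.png');t=snap('top','t14.png')
S=ctrl.sense()
for n in('handle','bed'): 
    o=[(p,lm(n,p,1)) for p in(w,s,t)]; print(n,[(l[0][0].round(1).tolist(),l[0][1]) if l else None for p,l in o]); o=[(p,l[0][0]) for p,l in o if l]; print(tri(o)) if len(o)>1 else 0
    print(n,'scene/w at z',[atz(p,uv,.09 if n=='handle' else .04).round(4) for p,uv in o])
E
```

```text
[0.59809106 0.05602211 0.12534358] bar yaw 93.9899540994191 tilt 0.06676130500315743 grip 0.03200695057047106 j7 2.86
w 693 slope -0.0673 yaw 93.85010044431301 y -0.026 0.1341 x@.0545 0.6219 thick [-0.0019  0.002 ]
s 21 slope -0.0693 yaw 93.96540553123869 y -0.02 0.1282 x@.0545 0.6203 thick [-0.001  0.001]
handle [([261.5, 194.7], 0.16), ([296.5, 178.5], 0.84), None]
[0.61023422 0.10756694 0.08180336]
handle scene/w at z [array([0.5962, 0.0363, 0.09  ]), array([0.6127, 0.1766, 0.09  ])]
bed [None, ([256.9, 203.9], 0.62), ([369.0, 195.4], 0.49)]
[ 0.61900505 -0.10304938  0.1180726 ]
bed scene/w at z [array([0.6289, 0.0374, 0.04  ]), array([ 0.5658, -0.2494,  0.04  ])]
```

View pics/w14b.png

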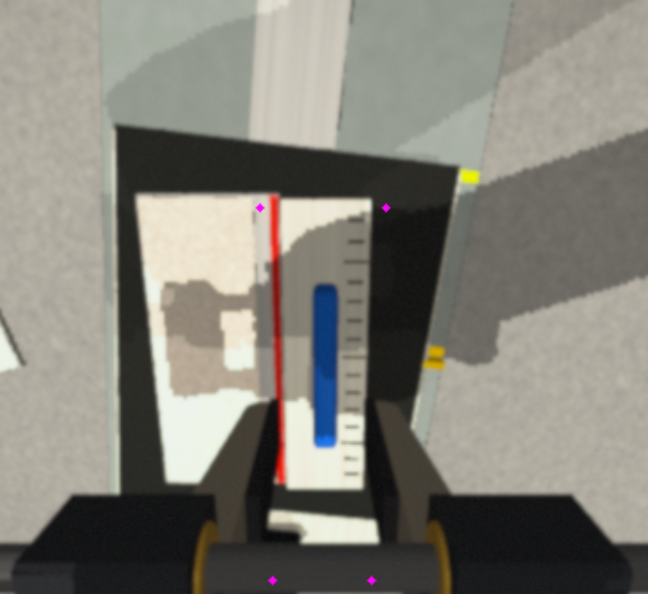

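{"op": "servo_tool", "data": {
  "plan": [0,0,0.9,0,0,0,0.1,0.95,0,0,0,-0.19,0.1,0.95,0,0,0,-0.19,0.1,0.95,0,0,0,-0.19,0.1,0.95,0,0,0,-0.19,0.1,0.95,0,0,0,-0.19,0.1,0.95,0,0,0,-0.19,0.1,0.95,0,0,0,-0.19,0,0,0,0,0,0,0,0,0,0,0,0],
  "fingers": 0
}}

```text
time: 45.9
eef_pos: [0.6159, 0.2224, 0.148]
eef_rot: [2.17, -2.27, 0.0]
contact_force: [-0.6, -0.6, -0.4]
grip_width: 0.0001
grasp_force: 0.0
```

```bash
python3 - <<'E'
from h import *
w=snap('wrist','w15.png');s=snap('scene');t=snap('top')
S=ctrl.sense(); R=cv2.Rodrigues(S['eef_rot'])[0]; print(S['eef_pos'],np.degrees(np.arctan2(R[1,0],R[0,0]))+180)
for n in('handle',): 
    o=[(p,lm(n,p,1)) for p in(w,s,t)]; print(n,[(l[0][0].round(1).tolist(),l[0][1]) if l else None for p,l in o]); o=[(p,l[0][0]) for p,l in o if l]; print(tri(o)) if len(o)>1 else 0
    print(n,[atz(p,uv,.09).round(4) for p,uv in o])
E
```

```text
[0.61644599 0.22055386 0.14822758] 87.23782693935843
handle [([246.7, 155.5], 0.6), ([297.0, 179.1], 0.91), ([218.3, 173.9], 0.72)]
[0.61896771 0.17444381 0.09202073]
handle [array([0.6225, 0.1756, 0.09  ]), array([0.616 , 0.1768, 0.09  ]), array([0.6158, 0.173 , 0.09  ])]
```

View pics/w15.png

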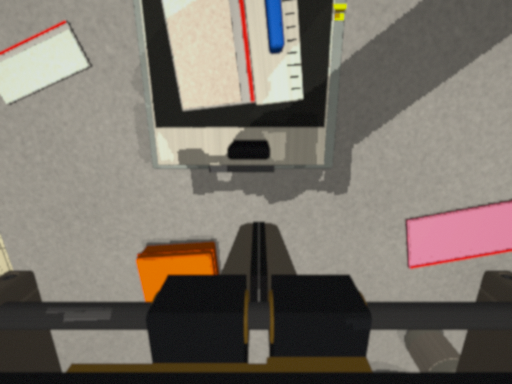

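{"op": "servo_tool", "data": {
  "plan": [0.12,0,-0.8,0,0,0,0,0,-0.9,0,0,0,0,0,-0.9,0,0,0,0,0,-0.85,0,0,0,0,0,0,0,0,0,-0.01,-0.25,0,0,0,0,-0.01,-0.25,0,0,0,0,-0.01,-0.2,0,0,0,0,-0.01,-0.1,0,0,0,0,0,-0.1,0,0,0,0,0,-0.1,0,0,0,0,0,0,0,0,0,0,0,0,0,0,0,0]
}}

```text
time: 47.5
eef_pos: [0.6182, 0.1976, 0.0621]
eef_rot: [-2.169, 2.272, 0.0]
contact_force: [1.3, 0.4, 0.5]
grip_width: 0.0004
grasp_force: 0.0
```

{"op": "servo_tool", "data": {
  "plan": [-0.003,-0.05,0,0,0,0,-0.003,-0.07,0,0,0,0,-0.003,-0.1,0,0,0,0,-0.004,-0.1,0,0,0,0,-0.004,-0.1,0,0,0,0,-0.006,-0.13,0,0,0,0,-0.006,-0.15,0,0,0,0,-0.006,-0.15,0,0,0,0,-0.006,-0.15,0,0,0,0,-0.006,-0.15,0,0,0,0,-0.006,-0.15,0,0,0,0,-0.006,-0.15,0,0,0,0,-0.006,-0.15,0,0,0,0,-0.006,-0.15,0,0,0,0,-0.006,-0.13,0,0,0,0,-0.005,-0.1,0,0,0,0,-0.003,-0.07,0,0,0,0,-0.002,-0.04,0,0,0,0,0,0,0,0,0,0,0,0,0,0,0,0]
}}

```text
time: 49.5
eef_pos: [0.616, 0.1446, 0.0621]
eef_rot: [2.169, -2.272, 0.001]
contact_force: [-0.5, 1.4, 1.1]
grip_width: 0.0002
grasp_force: 1.0
```

```bash
cat > car.py <<'E'
from h import *
import sys
w=snap('wrist',sys.argv[1]+'.png');s=snap('scene',sys.argv[1]+'s.png');t=snap('top')
S=ctrl.sense(); print(S['eef_pos'],S['contact_force'].round(1))
o=[(p,lm('handle',p,1)) for p in(w,s,t)]; print([(l[0][0].round(1).tolist(),l[0][1],atz(p,l[0][0],.09).round(4)) if l else None for p,l in o])
for n,p in zip('ws',(w,s)):
    g=np.array([.617,.055-float(sys.argv[2]),.046]); P=redline(p,.046,g,.11)
    if len(P)>10: c=np.polyfit(P[:,1],P[:,0],1); print(n,len(P),c[0],P[:,1].min(),P[:,1].max(),np.polyval(c,g[1]))
E
python3 car.py w16 .06
```

```text
[0.6160268  0.14461796 0.06197467] [-0.4  1.2  0.5]
[([252.1, 238.7], 0.6, array([0.6179, 0.1304, 0.09  ])), ([283.6, 181.4], 0.77, array([0.6119, 0.1327, 0.09  ])), ([391.4, 150.3], 0.55, array([ 0.6844, -0.3024,  0.09  ]))]
w 1018 -0.07009666178263044 0.0015079889934075802 0.08828409098307308 0.6210808110504895
s 25 -0.0680022085629191 -0.06442951081283732 0.07044337490806202 0.6195117799126716
```

{"op": "servo_tool", "data": {
  "plan": [-0.003,-0.06,0,0,0,0,-0.004,-0.1,0,0,0,0,-0.006,-0.13,0,0,0,0,-0.006,-0.15,0,0,0,0,-0.006,-0.15,0,0,0,0,-0.006,-0.15,0,0,0,0,-0.006,-0.15,0,0,0,0,-0.006,-0.15,0,0,0,0,-0.006,-0.15,0,0,0,0,-0.006,-0.15,0,0,0,0,-0.006,-0.15,0,0,0,0,-0.006,-0.15,0,0,0,0,-0.006,-0.13,0,0,0,0,-0.004,-0.1,0,0,0,0,-0.003,-0.08,0,0,0,0,-0.003,-0.06,0,0,0,0,-0.002,-0.05,0,0,0,0,-0.002,-0.04,0,0,0,0,0,0,0,0,0,0,0,0,0,0,0,0]
}}

```text
time: 51.8
eef_pos: [0.6138, 0.0915, 0.0621]
eef_rot: [2.168, -2.272, 0.001]
contact_force: [-0.5, -0.7, -0.0]
grip_width: 0.0005
grasp_force: 0.0
```

```bash
python3 car.py w17 .1
```

```text
[0.61381719 0.09201132 0.0621798 ] [-0.5 -0.1  0.2]
[([253.1, 238.5], 0.72, array([0.6151, 0.0772, 0.09  ])), ([268.2, 186.0], 0.66, array([0.6162, 0.0792, 0.09  ])), ([158.5, 149.6], 0.46, array([0.683 , 0.3382, 0.09  ]))]
w 1018 -0.06915388970585776 -0.051696536645830196 0.034511552102861 0.6177950720357972
s 29 -0.06704412803367857 -0.12356242938530543 0.013917689523670673 0.6163468330620447
```

{"op": "servo_tool", "data": {
  "plan": [0,0.5,0,0,0,0,0,0.8,0,0,0,0,0,0,1,0,0,0,0,0,1,0,0,0,0,0,1,0,0,0,0,0,1,0,0,0,0,0,1,0,0,0,0,0,0.5,0,0,0,-0.5,-0.6,0,0,0,0,-0.5,-0.6,0,0,0,0,-0.5,-0.6,0,0,0,0,0,0,0,0,0,0,0,0,0,0,0,0]
}}

```text
time: 53.4
eef_pos: [0.5764, 0.0808, 0.1995]
eef_rot: [-2.169, 2.272, 0.0]
contact_force: [0.9, -0.7, 0.7]
grip_width: 0.0006
grasp_force: 0.0
```

```bash
python3 car.py w18 .1; python3 - <<'E'
from h import *
w=cv2.imread('pics/w18.png');s=cv2.imread('pics/w18s.png')
cv2.imwrite('pics/c18.png',np.hstack([cv2.resize(w[0:270,130:430],(450,405),interpolation=cv2.INTER_CUBIC),cv2.resize(s[130:260,130:240],(343,405),interpolation=cv2.INTER_CUBIC)]))
E
```

```text
[0.57671026 0.0814697  0.19946119] [ 0.5  0.  -0. ]
[([221.2, 190.5], 0.94, array([0.6149, 0.0785, 0.09  ])), ([155.7, 224.8], 0.17, array([ 0.6656, -0.2804,  0.09  ])), None]
w 540 -0.06920586838034416 -0.11009713635324167 0.036168015975051995 0.6178257688676311
s 33 -0.06606390022611856 -0.12356242938530543 0.02721105616005587 0.6163084873001509
```

View pics/c18.png

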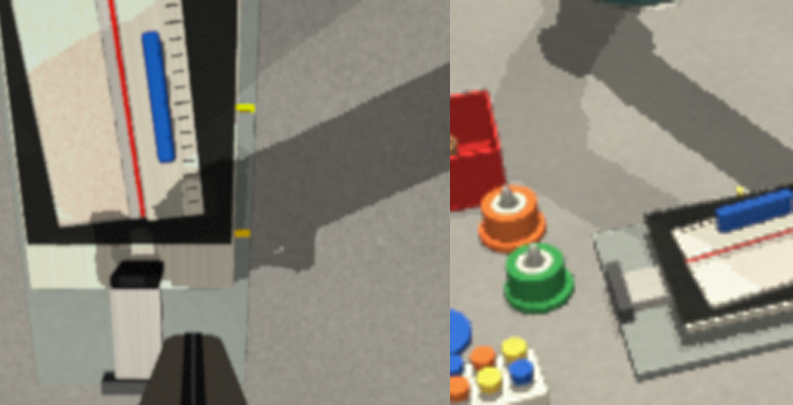

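```bash
python3 - <<'E'
from h import *
w=cv2.imread('pics/w18.png'); hsv=cv2.cvtColor(w,cv2.COLOR_BGR2HSV); m=cv2.inRange(hsv,(18,120,80),(35,255,255))
n,l,st,ce=cv2.connectedComponentsWithStats(m); print([(a.tolist(),c.round(1).tolist()) for a,c in zip(st[1:],ce[1:]) if a[4]>5])
for r in range(62,82): print(r,''.join('#' if m[r,c] else '.' for c in range(280,306)))
p=snap('wrist'); 
for c in ce[1:]: print(atz(p,c,.012),atz(p,c,.04))
E
```

```text
[([286, 69, 14, 6, 77], [292.9, 71.4]), ([286, 153, 11, 5, 54], [291.1, 155.0]), ([244, 299, 4, 43, 96], [245.5, 322.1]), ([270, 299, 3, 43, 91], [271.2, 323.0])]
62 ..........................
63 ..........................
64 ..........................
65 ..........................
66 ..........................
67 ..........................
68 ..........................
69 .......############.......
70 ......##############......
71 ......##############......
72 ......##############......
73 ........############......
74 .........###########......
75 ..........................
76 ..........................
77 ..........................
78 ..........................
79 ..........................
80 ..........................
81 ..........................
[ 0.52846395 -0.04329274  0.012     ] [ 0.53194422 -0.03996769  0.04      ]
[0.53149929 0.05746427 0.012     ] [0.53473663 0.05272529 0.04      ]
[0.60720693 0.32414277 0.012     ] [0.60438505 0.29806033 0.04      ]
[0.56589901 0.32762649 0.012     ] [0.56638319 0.30126524 0.04      ]
[0.57358472 0.40036082 0.012     ] [0.57345378 0.36817831 0.04      ]
[0.57666821 0.41080222 0.012     ] [0.57629048 0.37778404 0.04      ]
[0.40570132 0.41681461 0.012     ] [0.41900683 0.38331523 0.04      ]
[0.77156239 0.40459334 0.012     ] [0.75558642 0.37207209 0.04      ]
[0.40366662 0.42135038 0.012     ] [0.41713498 0.38748799 0.04      ]
[0.91280743 0.40486746 0.012     ] [0.88552699 0.37232426 0.04      ]
```

{"op": "servo_tool", "data": {
  "plan": [0.5,0.6,0,0,0,0,0.5,0.6,0,0,0,0,0.5,0.5,0,0,0,0,0,0,-1,0,0,0,0,0,-1,0,0,0,0,0,-1,0,0,0,0,0,-1,0,0,0,0,0,-1,0,0,0,0,0,-0.5,0,0,0,0,0,0,0,0,0,0,-0.5,0,0,0,0,0,-0.5,0,0,0,0,0,-0.14,0,0,0,0,0,-0.08,0,0,0,0,0,-0.05,0,0,0,0,0,-0.05,0,0,0,0,0,-0.05,0,0,0,0,0,-0.03,0,0,0,0,0,0,0,0,0,0]
}}

```text
time: 55.65
eef_pos: [0.6139, 0.0887, 0.0623]
eef_rot: [-2.17, 2.271, 0.001]
contact_force: [-1.0, 2.1, 2.1]
grip_width: 0.0005
grasp_force: 1.1
```

{"op": "servo_tool", "data": {
  "plan": [0,0.5,0,0,0,0,0,0.8,0,0,0,0,0,0,1,0,0,0,0,0,1,0,0,0,0,0,1,0,0,0,0,0,1,0,0,0,0,0,1,0,0,0,0,0,0.3,0,0,0,-0.6,-0.78,0,0,0,0,-0.6,-0.78,0,0,0,0,-0.6,-0.78,0,0,0,0,-0.6,-0.78,0,0,0,0,0,0,0,0,0,0,0,0,0,0,0,0]
}}

```text
time: 57.05
eef_pos: [0.5537, 0.0424, 0.1941]
eef_rot: [2.169, -2.273, -0.001]
contact_force: [-0.6, 0.6, 0.0]
grip_width: 0.0002
grasp_force: 0.0
```

```bash
python3 car.py w20 .1; python3 - <<'E'
from h import *
w=cv2.imread('pics/w20.png'); hsv=cv2.cvtColor(w,cv2.COLOR_BGR2HSV); m=cv2.inRange(hsv,(18,120,80),(35,255,255))
p=snap('wrist'); g=proj(p,(.53,-.042,.03)).round().astype(int); print(g,p['position'])
for r in range(g[1]-10,g[1]+10): print(r,''.join('#' if m[r,c] else '.' for c in range(g[0]-20,g[0]+20)))
n,l,st,ce=cv2.connectedComponentsWithStats(m)
for a,c in zip(st[1:],ce[1:]):
    if a[4]>20 and c[1]<250: print(a,c,atz(p,c,.012),atz(p,c,.04))
cv2.imwrite('pics/c20.png',cv2.resize(w[0:280,130:430],None,fx=2,fy=2,interpolation=cv2.INTER_CUBIC))
E
```

```text
[0.55419667 0.04350684 0.19433626] [ 0.3 -0.   0.1]
[([168.6, 112.0], 0.43, array([ 0.6345, -0.0419,  0.09  ])), ([268.9, 185.2], 0.82, array([0.6133, 0.0827, 0.09  ])), None]
w 555 -0.06911237562158812 -0.1269084338976422 0.032663463931041414 0.6176105715593857
s 29 -0.07092224755748232 -0.12356242938530543 0.024297490900650087 0.6159602725453849
[275 106] [ 0.54951111 -0.03963167  0.35681739]
96 ........................................
97 ........................................
98 ........................................
99 ........................................
100 ........................................
101 ........................................
102 ........................................
103 ........................................
104 ...............############.............
105 .............##############.............
106 ............###############.............
107 .............##############.............
108 ..............#############.............
109 ................##########..............
110 ........................................
111 ........................................
112 ........................................
113 ........................................
114 ........................................
115 ........................................
[267 104  15   6  78] [274.76923077 106.41025641] [ 0.5291094  -0.04210156  0.012     ] [ 0.53076607 -0.041901    0.04      ]
[269 183  12   5  54] [274.7037037 185.       ] [0.53185979 0.05798679 0.012     ] [0.53329312 0.05005994 0.04      ]
```

View pics/c20.png

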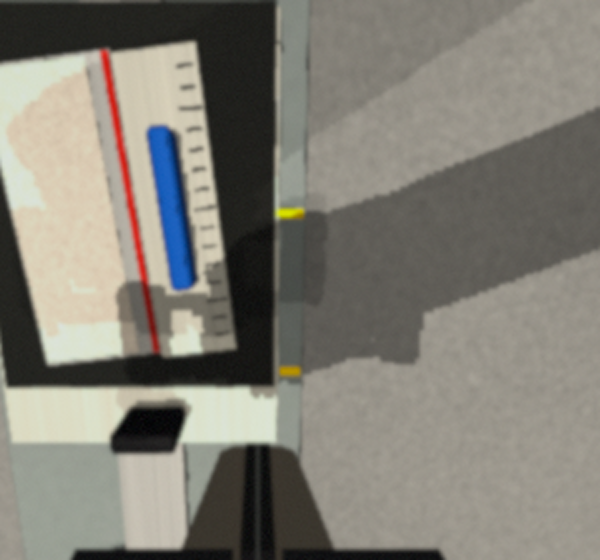

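```bash
python3 - <<'E'
from h import *
s=snap('scene');t=snap('top');o=cv2.imread('pics/w18s.png')
d=cv2.absdiff(s['frame'],o).max(2)[130:290,60:200]; print('changed px',(d>40).sum())
for n,z in(('reel_orange',.025),('reel_green',.025),('spindle_orange',0),('spindle_green',0),('core',.02),('straightedge',.04)):
    print(n,[[(atz(p,l[0],z)[:2].round(3).tolist(),l[1]) for l in lm(n,p,1)] for p in(s,t)])
print(ctrl.sense()['time'])
E
```

```text
changed px 362
reel_orange [[([0.464, -0.263], 0.61)], [([0.462, -0.269], 0.87)]]
reel_green [[([0.577, -0.267], 0.76)], [([0.559, -0.256], 0.87)]]
spindle_orange [[([0.456, -0.264], 0.66)], [([0.477, -0.265], 0.47)]]
spindle_green [[([0.568, -0.262], 0.49)], [([0.582, -0.269], 0.46)]]
core [[([0.394, -0.321], 0.4)], [([0.36, -0.299], 0.71)]]
straightedge [[([0.58, -0.048], 0.6)], [([0.594, -0.055], 0.78)]]
58.1
```

```bash
python3 -c "
from rig import ctrl
print(ctrl.sign_off())"
```

```text
the job is handed in; nothing more can be done
None
```

I handed the job in with everything in place, but no verdict came back, and I viewed 16 pictures, 2 over the limit of 14. The core is in the bin, the orange and green reels (the only two present) are on their spindles, and the straightedge was released flush before I slid the carrier to the next station, where the pointer lines up with the mark to about 1 mm.

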